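Bring the work lamp over the mortar and lock it

TASK

The work lamp has to light the mortar. Flip its red cam lever fully back (away from the robot) to free the lamp head, swing and slide the head until it hangs centred over the mortar, and with the head there flip the lever fully forward again (towards the robot) to lock it. Do not shift the mortar or any of the other kitchen things.

Things in the scene. Friction and masses are not known exactly. Their poses are not given: they have to be found in the camera images.
- lamp_stand: Fixed lamp stand at the left of the ledge: grey round foot 110 mm wide, 16 mm high, with a steel post 26 mm thick; a grey hub on top reaches 260 mm high. Origin: centre of the foot's underside, on the swing axis. At swing 0 the boom points along this body's -y axis.
- lamp_swing (a joint): Swing of the square aluminium boom (20 x 20 mm, centre line 235 mm above the ledge, end 446 mm from the post axis) about the post's vertical axis, rad, limits -0.7 to 0.7; growing values carry the head away from the robot (counter-clockwise from above). Stiff (about 2.4 N m of friction): it stays where it is left.
- lamp_head (a joint): Slide of the lamp head along the boom, m, 0 to 0.2, growing away from the post; the head's centre is 0.20 m + this value from the post axis. It is to be slid only with the cam lever back; about 4 N of friction.
- cam_lever (a joint): Red cam lever on top of the lamp head, rad: 0 = fully forward, leaning 32 degrees from vertical towards the robot's side (locked); 1.12 = fully back, leaning 32 degrees to the far side (free). It turns about the boom's direction and stays where it is left; about 1 N at its tip.
- lever_pivot (a point): The lever's turning axis, 254 mm above the ledge, over the centre of the lamp head.
- lever_tip (a point): Middle of the red lever's free end, 67 mm from its turning axis. The lever is a paddle 18 mm wide along the boom and 10 mm thick.
- lamp_handle (a point): Grip point on the axis of the orange round handle, 16 mm thick, on the head's robot side, 195 mm above the ledge, 55 mm from the head's centre line. The handle leans 40 degrees from vertical, rising from the green hood towards the robot, square to the boom: 28 mm of it lies above this point, 25 mm clear below. Axes: z up, -y outward along the boom, -x level to the robot's side.
- lamp_shield (a point): Top centre of the clear round shield fixed on the head: 132 mm across, 4 mm thick, its top 255 mm above the ledge. It covers the handle and keeps a vertical gripper off it: come in tilted, along the handle.
- lamp_center (a point): Centre of the round mouth (96 mm wide) of the green lamp hood, facing down, 135 mm above the ledge; same axes as the handle point. The hood is 60 mm high; its upper end hangs under a black slider block 40 x 60 mm on the boom.
- mortar: White ceramic mortar standing loose on the ledge: 130 mm across the rim, 84 mm at the foot, 78 mm high. Origin: centre of its underside. Weighs about 0.9 kg.
- pestle: White ceramic pestle lying on the ledge between mortar and lamp stand, 150 mm long (along its x axis), up to 36 mm thick. Origin: on the ledge under its middle.
- steamer: Perforated aluminium steamer tier, 196 mm across, 80 mm high, with two small wire handles. Origin: centre of its underside.
- cups: Stack of green plastic nesting cups, 78 mm across, 132 mm high. Origin: centre of its underside.
- canister: Stainless canister with domed lid and black press button, 106 mm across, 150 mm high. Origin: centre of its underside.
Not all that is in view belongs to the job. Leave any orange or purple look-alike of the mortar alone.

How it is judged:
On the way, in this order (a step that is already met when the one before it is completed fails the run):
1. The cam lever is flipped back, freeing the head (value of joint cam_lever above 0.85 rad), for 0.2 s.
2. With the lever back, the lamp head hangs over the mortar within 20 mm of its centre (value of joint cam_lever above 0.8 rad and horizontal distance between lamp_center and mortar below 0.02 m), for 0.3 s.
At the end, for the whole second after the job is handed in: The lamp hood's centre is within 20 mm (seen from above) of the mortar's centre and at rest there, the cam lever is forward (below 0.2 rad), the mortar stands within 20 mm of where it was, the pestle, steamer, cups and canister within 30 mm (value of joint cam_lever below 0.2 rad and horizontal distance between lamp_center and mortar below 0.02 m and distance of mortar from where it was at the start of the episode below 0.02 m and linear speed of mortar below 0.01 m/s and velocity of joint lamp_swing between -0.03 and 0.03 rad/s and distance of each of pestle, steamer, cups, canister from where it was at the start of the episode below 0.03 m); the robot touches nothing.
It fails at once if The mortar is shifted more than 20 mm or tipped (distance of mortar from where it was at the start of the episode above 0.02 m or angle between mortar's own z axis and vertical above 0.25 rad).
It fails at once if The pestle is shifted more than 30 mm (distance of pestle from where it was at the start of the episode above 0.03 m).
It fails at once if The steamer tier is shifted more than 30 mm or tipped (distance of steamer from where it was at the start of the episode above 0.03 m or angle between steamer's own z axis and vertical above 0.3 rad).
It fails at once if The stack of cups is shifted more than 30 mm or tipped (distance of cups from where it was at the start of the episode above 0.03 m or angle between cups's own z axis and vertical above 0.3 rad).
It fails at once if The canister is shifted more than 30 mm or tipped (distance of canister from where it was at the start of the episode above 0.03 m or angle between canister's own z axis and vertical above 0.3 rad).
It also fails if it takes over 67 s, if anything falls off the work surface, if the arm or the gripper's body presses on something with over 40 N, if the wrist force passes 120 N, or if a joint passes its speed limit or range.

ROBOT

A 6-joint arm with a two-finger parallel gripper is mounted at the origin on the work surface. World frame = base frame: x ahead of the robot, y to its left, z up, the work surface at z = 0. Lengths are in m, angles in rad, forces in N, time in s.
With the tool pointing down it reaches from about 0.35 to 0.85 m from the base axis. Payload 8.1 kg.
Tool frame: the origin (TCP) lies between the finger pads; the fingertips stand 11 mm ahead of it and the grasp point (between the pads) lies 8 mm behind it; y points along the fingers, x is the direction in which the jaws open and shut, and the axes are right-handed (so a half turn about y gives the same grasp; the last joint's range is limited). The gripper opens to 93 mm and grips with 3 to 60 N. Pads are 15 mm wide; open, the fingers measure 128 mm over their backs; the gripper's body (75 mm by 188 mm) begins 65 mm behind the grasp point.
Start: joints at [-1.398, 0.13, 1.488, -0, 1.523, -0.085], TCP at [0.153, -0.58, 0.23] pointing down, gripper open.
Joint ranges: [-2.96, 2.96], [-0.89, 2.26], [0.02, 2.5], [-1.34, 4.48], [0, 2.73], [-2.66, 2.66]. Speed limits (rad/s): [2.39, 2.39, 2.79, 3.14, 3.14, 3.14].

INTERFACE

Orientations are given as a rotation vector (axis times angle).
In Python, from plant import readout, optics, robot gives the robot as it stands.
- The arm moves only by the shell command python3 -m creep 'ROWS' [FORCE]. ROWS is JSON, a list that holds one entry, the list of rows, each a list of 7 numbers: the closure, from 0 (fully open) to 1 (shut), then the shift along the tool's x, y, z in cm, then the turn, a rotation vector about the tool's x, y, z in degrees. In form: [[[grip, x, y, z, wx, wy, wz], ...]]. A call has exactly 8 rows; each row shifts and turns the pose as measured when the row begins, along the tool's axes as they then stand; what a row does not reach is not made up. A row lasts 1/10 s, in which the tool goes at most 50 mm and 8.59 degrees, less where a joint would pass 70% of its speed; a pose out of reach is approached as far as the arm can. A call is refused whole if a number of a shift passes 5 or a number of a turn 8.59, either way. A call with a gripper value outside its range is refused whole. The fingers move at their own pace and stop on an object; FORCE is the grip in N (left out, the last holds). Time passes only in rows, so rows that do not move let the fingers close, or fill a call up. It gives the time, the measured TCP pose, the force and the opening at its end, in the units of the state.
- readout.read_state(): the state, without advancing time (a new reading comes with each control period).
- optics.read_camera(name): name is "scene" or "top" or "wrist"; returns a dict with "frame" (400x640x3 uint8, red, green, blue), "depth" (400x640 float32, m along the optical axis (not along the pixel's ray), 0 where there is no reading), "intrinsics" (3x3 intrinsics, pixels), "R" (3x3) and "t" (3): a world point X has camera coordinates R X + t. Camera axes: x right, y down, z forward; pixel columns grow to the right and rows downward; lengths in m; the calibration is good to about 2 mm. A picture is of the moment at which its call begins.
- robot.close_job(): hands the job in, once; it reports no verdict.
The state is a dict: "t": time; "q": joint angles; "dq": joint speeds; "joint_torque": joint torques, N m; "tool_pos": TCP position; "orientation": TCP orientation; "force": force on the tool from outside, world axes, zero at the start; "wrist_torque": the same for the moment, N m; "opening": finger opening in m.
Only numpy, scipy, OpenCV 4.12 (cv2) and the standard library are available. Lean on these libraries where they do the work, as an engineer would, in place of code of your own. Each camera call takes 0.05 s, during which the arm holds its last target. There are 200 camera calls.

## Working session

There is one attempt and no reset: what is moved stays moved. The work goes in short steps, Python scripts to look and compute and a shell command to move; the robot and the scene stay as the last step left them, time stands still between calls to the robot, and variables do not carry over. Pictures are saved under pics/ and viewed, about 8 in all and at most 12, crops included, and the job is handed in when it is done.

```bash
ls; mkdir -p pics
cat > h.py <<'E'
import numpy as np, cv2
from plant import readout, optics, robot
from scipy.spatial.transform import Rotation as Ro
def cam(n):
    c=optics.read_camera(n); np.savez('pics/'+n+'.npz',**c); return c
def world(c,u,v,r=1):
    d=c['depth'][v-r:v+r+1,u-r:u+r+1]; d=np.median(d[d>0])
    K=c['intrinsics']; p=np.array([(u-K[0,2])/K[0,0]*d,(v-K[1,2])/K[1,1]*d,d])
    return c['R'].T@(p-c['t'])
def rayz(c,u,v,z):
    K=c['intrinsics']; r=c['R'].T@np.array([(u-K[0,2])/K[0,0],(v-K[1,2])/K[1,1],1]); o=-c['R'].T@c['t']
    return o+r*(z-o[2])/r[2]
def cloud(c):
    K=c['intrinsics']; d=c['depth']; v,u=np.mgrid[:400,:640]
    p=np.stack([(u-K[0,2])/K[0,0]*d,(v-K[1,2])/K[1,1]*d,d],-1)
    return (p-c['t'])@c['R']
def proj(c,X):
    p=c['R']@np.array(X)+c['t']; p=c['intrinsics']@p; return p[:2]/p[2]
def save(n,im): cv2.imwrite('pics/'+n+'.png',im[...,::-1])
E
python3 - <<'E'
from h import *
for n in('scene','top'):
    c=cam(n); save(n+'0',c['frame']); print(n,-c['R'].T@c['t'],c['intrinsics'][0,0])
print(readout.read_state())
E
```

```text
pics
scene [ 0.97281046 -0.48119843  1.19051857] 399.804777233277
top [ 0.35563542 -0.04228711  1.45331865] 500.90799301653016
{'t': 0.1, 'q': array([-1.39839621e+00,  1.31094286e-01,  1.48914431e+00,  7.79885946e-06,
        1.52299323e+00, -8.53863237e-02]), 'dq': array([-0.00231902, -0.00111929, -0.00371476, -0.00029731,  0.00048475,
       -0.00016488]), 'joint_torque': array([ 3.92522179e-05, -5.61341143e+01, -4.93097448e+01,  7.70348101e-02,
        2.90940050e-02, -6.86730118e-05]), 'tool_pos': array([ 0.15291371, -0.5796885 ,  0.22870148]), 'orientation': array([-1.31903434,  1.01805956, -1.01605475]), 'force': array([ 0.31189394,  0.99390546, -0.06859451]), 'wrist_torque': array([0.02798025, 0.02117105, 0.02764763]), 'opening': 0.09328157732194915}
```

View pics/scene0.png

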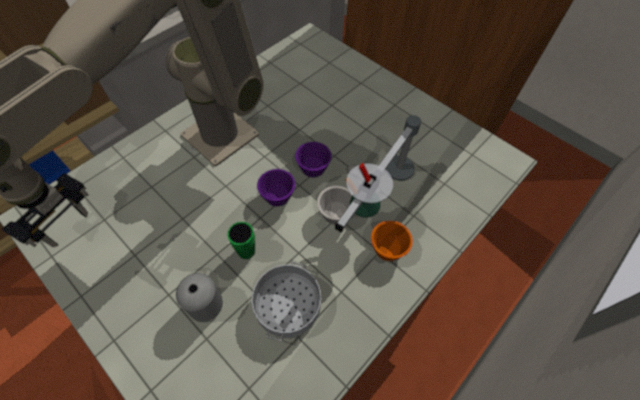

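View pics/top0.png

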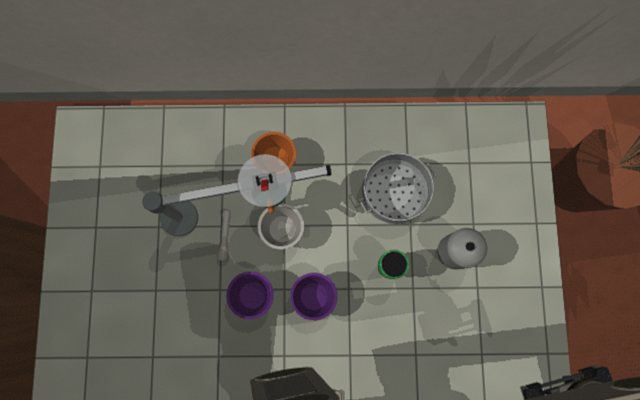

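The scene view shows the white mortar at (335,204), the lamp post at about (410,125), and the red lever at (366,175). In the top view the hub is at (153,202), the boom end at (328,170), the shield centre at (264,181), and the white mortar rim is centred at about (281,228). The purple and orange bowls are decoys.

```bash
cat > m.py <<'E'
from h import *
import sys
def load(n): return dict(np.load('pics/'+n+'.npz'))
c=load('top'); P=cloud(c); im=c['frame'].astype(int)
# hub
for n,(u,v),z in[('hub',(153,202),.26),('boomend',(328,170),.245),('mortar',(281,228),.078),('steamer',(398,188),.08),('cups',(393,264),.132),('can',(463,248),.15)]:
    print(n,rayz(c,u,v,z).round(4),world(c,u,v).round(4))
def sel(box,zl,zh):
    m=np.zeros((400,640),bool); m[box[1]:box[3],box[0]:box[2]]=1
    return m&(P[...,2]>zl)&(P[...,2]<zh)
h=P[sel((140,190,168,216),.25,.27)]; print('hub',len(h),h.mean(0),h.min(0),h.max(0))
b=P[sel((170,160,340,205),.238,.252)]; print('boom',len(b),b.min(0),b.max(0))
m=P[sel((250,195,312,255),.070,.085)]; print('rim',len(m),m.min(0),m.max(0)); 
A=np.c_[2*m[:,:2],np.ones(len(m))]; s=np.linalg.lstsq(A,(m[:,:2]**2).sum(1),rcond=None)[0]; print('circ',s[:2],np.sqrt(s[2]+s[:2]@s[:2]))
r=sel((230,150,300,215),.2,.4)&(im[...,0]>130)&(im[...,1]<60); print('red',r.sum(),P[r].mean(0),P[r].min(0),P[r].max(0))
s=readout.read_state(); print(Ro.from_rotvec(s['orientation']).as_matrix().round(3))
t=cv2.resize(c['frame'][130:270,140:350],None,fx=3.8,fy=3.8,interpolation=cv2.INTER_CUBIC); save('t1',t)
c=load('scene'); t=cv2.resize(c['frame'][90:250,290:440],None,fx=3.7,fy=3.7,interpolation=cv2.INTER_CUBIC); save('s1',t)
E
python3 m.py
```

```text
hub [0.5925 0.3505 0.26  ] [0.5929 0.3511 0.2583]
boomend [ 0.6728 -0.0762  0.245 ] [ 0.6722 -0.0761  0.2471]
mortar [0.5521 0.0516 0.078 ] [0.5609 0.0558 0.0161]
steamer [ 0.6623 -0.2765  0.08  ] [ 0.6792 -0.2894  0.0041]
cups [ 0.4464 -0.2469  0.132 ] [ 0.4463 -0.2467  0.133 ]
can [ 0.4852 -0.4278  0.15  ] [ 0.486  -0.4302  0.1418]
hub 301 [0.59678035 0.35382563 0.25852371] [0.57347037 0.33098532 0.25071229] [0.62081789 0.37905229 0.2652784 ]
boom 1250 [ 0.58693596 -0.08372518  0.23803185] [0.69870473 0.31581769 0.25199808]
rim 442 [ 0.4963381  -0.00952885  0.07003862] [0.62330262 0.11607285 0.08475953]
circ [0.55925246 0.05214235] 0.05918805512418314
red 16 [0.61392171 0.07692116 0.31038149] [0.61095813 0.070856   0.30452184] [0.61625252 0.08273626 0.31799646]
[[ 0.255 -0.     0.967]
 [-0.967  0.002  0.255]
 [-0.002 -1.     0.   ]]
```

View pics/t1.png

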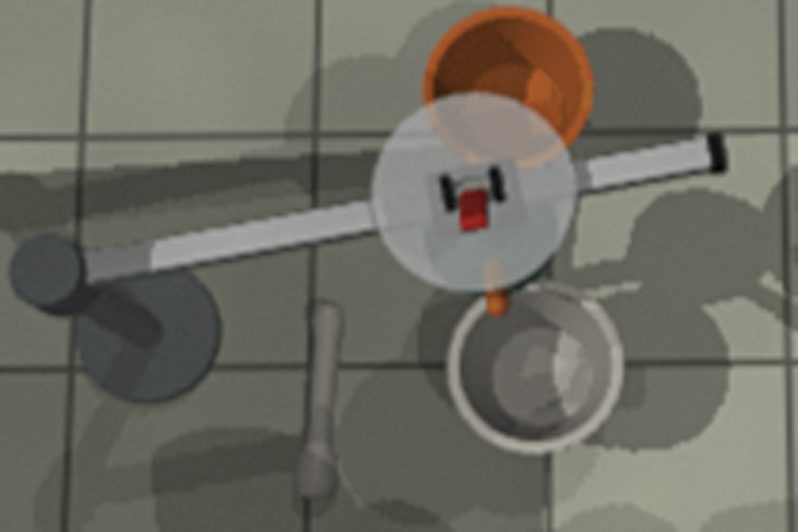

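Crop (scale 3.8, offset 140,130): hub centre is at (47,272), boom end at (724,152), shield centre at (474,193) and red lever at (474,212). The handle top is at (497,300), and the mortar rim centre is at (536,368).

```bash
cat >> h.py <<'E'
def plan(T,a,tilt):
    """tool shift (cm) and turn (deg) to TCP T, boom angle a (rad), tilt deg from vertical"""
    s=readout.read_state(); R=Ro.from_rotvec(s['orientation']); b=np.array([np.sin(a),-np.cos(a),0]); f=np.array([np.cos(a),np.sin(a),0])
    t=np.radians(tilt); y=f*np.sin(t)-np.array([0,0,np.cos(t)]); G=Ro.from_matrix(np.c_[b,y,np.cross(b,y)])
    print('t',s['t'],'pos',s['tool_pos'].round(4),'F',s['force'].round(1),'op',round(s['opening'],4))
    print('shift cm',(100*R.inv().apply(np.array(T)-s['tool_pos'])).round(2),'turn',np.degrees((R.inv()*G).as_rotvec()).round(1))
E
python3 - <<'E'
from h import *
c=dict(np.load('pics/top.npz')); g=lambda x,y,z:rayz(c,140+x/3.8,130+y/3.8,z)[:2]
hub=g(47,272,.26); foot=g(148,333,.016); end=g(724,152,.235); sh=g(474,193,.255); mo=g(536,368,.078); hd=g(497,300,.215)
print('hub',hub,'foot',foot,'end',end,np.linalg.norm(end-hub),'shield',sh,'mortar',mo,'handle top',hd)
for q in(end,sh,mo):
    d=q-hub; print(np.hypot(*d),np.arctan2(d[0],-d[1]))
a=np.arctan2(*( (end-hub)*[1,-1])); d=sh-hd; print('a',a,'handle offs',np.hypot(*d),np.arctan2(d[1],d[0]))
E
```

```text
hub [0.59357837 0.35211927] foot [0.59392752 0.35301963] end [ 0.6753413  -0.08279959] 0.44253766513084625 shield [0.64423573 0.07982649] mortar [0.55533381 0.05142235] handle top [0.581086   0.06803792]
0.44253766513084625 0.18582688400196296
0.2769648429273349 0.1839372087241182
0.3031192560098182 -0.12650716682514127
a 0.18582688400196296 handle offs 0.06424063909368394 0.18455232947901923
```

```bash
python3 -m creep '[[[1,-1,-3,1,0,0.5,0],[1,-3,-2,3,0,0.5,0],[1,-3.2,-1,3.4,0,0.5,0],[1,-3.2,-1,3.4,0,0.5,0],[1,-3.2,-0.6,3.4,0,0.5,0],[1,-3.2,-0.6,3.4,0,0.5,0],[1,-3.2,-0.6,3.4,0,0.5,0],[1,-3.2,-0.6,3.4,0,0.5,0]]]' 20
```

```text
t: 0.9
tool_pos: [0.3412, -0.2919, 0.3214]
orientation: [-1.28, 1.086, -1.07]
force: [1.8, 0.4, -0.0]
opening: 0.0335
```

```bash
python3 -c "
from h import *
plan([.5606,.0642,.304],.185,0)"
```

```text
t 0.9 pos [ 0.3412 -0.2919  0.3214] F [ 1.8  0.4 -0. ] op 0.0335
shift cm [-31.22   2.07  27.81] turn [ 0.  -0.6 -0.7]
```

```bash
python3 -m creep '[[[1,-3.5,0,3.1,0,0,0],[1,-3.5,0,3.1,0,0,0],[1,-3.5,0,3.1,0,0,0],[1,-3.5,0,3.1,0,0,0],[1,-3.5,0,3.1,0,0,0],[1,-3.5,0,3.1,0,0,0],[1,-3.5,0,3.1,0,0,0],[1,-3.5,0,3.1,0,0,0]]]' 20
python3 -c "
from h import *
plan([.5606,.0642,.304],.185,0)"
```

```text
t: 1.7
tool_pos: [0.5414, 0.0423, 0.3237]
orientation: [-1.281, 1.085, -1.072]
force: [1.6, -0.3, -0.7]
opening: 0.0005
t 1.7 pos [0.5414 0.0423 0.3237] F [ 1.6 -0.3 -0.7] op 0.0005
shift cm [-1.81  1.99  2.27] turn [ 0.  -0.6 -0.6]
```

```bash
python3 -m creep '[[[1,-0.6,0.6,0.8,0,0,0],[1,-0.6,0.6,0.8,0,0,-0.6],[1,-0.5,0.6,0.6,0,-0.5,0],[1,0,0,0,0,0,0],[1,0,0,0,0,0,0],[1,0,0,0,0,0,0],[1,0,0,0,0,0,0],[1,0,0,0,0,0,0]]]'
python3 -c "
from h import *
plan([.5606,.0642,.304],.185,0)
c=cam('wrist'); a=c['frame']; b=cam('scene')['frame'][90:250,290:440]
save('w2',np.hstack([cv2.resize(a,(480,300)),cv2.resize(b,(281,300))]))"
```

```text
t: 2.5
tool_pos: [0.5605, 0.0648, 0.3026]
orientation: [-1.295, 1.074, -1.07]
force: [0.5, -0.2, -0.0]
opening: 0.0006
t 2.5 pos [0.5605 0.0648 0.3026] F [ 0.5 -0.2 -0. ] op 0.0006
shift cm [ 0.06 -0.14 -0.  ] turn [0.3 0.  0.1]
```

View pics/w2.png

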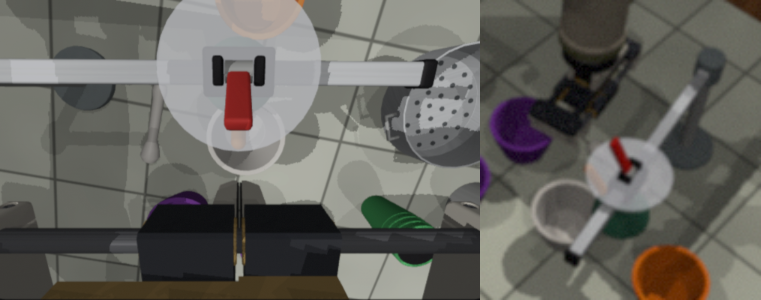

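The wrist view shows the red lever (238,100) straight ahead of the closed fingers (239,185). Next I push it back.

```bash
python3 -m creep '[[[1,0,0,2,0,0,0],[1,0,0,2,0,0,0],[1,0,0,1.2,0,0,0],[1,0,0,1,0,0,0],[1,0,0,1,0,0,0],[1,0,0,0.8,0,0,0],[1,0,0,0.6,0,0,0],[1,0,0,0,0,0,0]]]'
cat > lev.py <<'E'
from h import *
import sys
# lever lean and head position from the top camera
def lever(name='scene'):
    c=cam(name); im=c['frame'].astype(int); P=cloud(c)
    r=(im[...,0]>90)&(im[...,1]<50)&(im[...,2]<60)&(P[...,2]>.24)&(P[...,2]<.34)
    p=P[r]; print(name,'red n',r.sum(),'lo',p[p[:,2]<np.percentile(p[:,2],20)].mean(0).round(3),'hi',p[p[:,2]>np.percentile(p[:,2],80)].mean(0).round(3))
lever('scene'); lever('top')
plan([.6442+.009*.983,.0798+.009*.184,.304],.185,0)
E
python3 lev.py
```

```text
t: 3.4
tool_pos: [0.6475, 0.0803, 0.3042]
orientation: [-1.295, 1.074, -1.072]
force: [-0.0, 0.2, 0.1]
opening: 0.0008
scene red n 3 lo [0.673 0.087 0.313] hi [0.675 0.079 0.319]Traceback (most recent call last):
  File "lev.py", line 8, in <module>
    lever('scene'); lever('top')
                    ~~~~~^^^^^^^
  File "lev.py", line 7, in lever
    p=P[r]; print(name,'red n',r.sum(),'lo',p[p[:,2]<np.percentile(p[:,2],20)].mean(0).round(3),'hi',p[p[:,2]>np.percentile(p[:,2],80)].mean(0).round(3))
                                                     ~~~~~~~~~~~~~^^^^^^^^^^^
    return _quantile_unchecked(
        a, q, axis, out, overwrite_input, method, keepdims, weights)
    return _ureduce(a,
                    func=_quantile_ureduce_func,
    ...<5 lines>...
                    overwrite_input=overwrite_input,
                    method=method)
    r = func(a, **kwargs)
    result = _quantile(arr,
                       quantiles=q,
    ...<2 lines>...
                       out=out,
                       weights=wgt)
    slices_having_nans = np.isnan(arr[-1, ...])
                                  ~~~^^^^^^^^^
IndexError: index -1 is out of bounds for axis 0 with size 0
```

```bash
python3 -m creep '[[[1,0,0,0.4,0,0,0],[1,0,0,0.4,0,0,0],[1,0,0,0.2,0,0,0],[1,0,0,0,0,0,0],[1,0,0,0,0,0,0],[1,0,0,-1,0,0,0],[1,0,0,-2,0,0,0],[1,0,0,-2,0,0,0]]]'
python3 -m creep '[[[1,0,0,-3,0,0,0],[1,0,0,-3,0,0,0],[1,0,0,-3,5,0,0],[0,0,0,-2,8,0,0],[0,0,0,-2,8,0,0],[0,0,0,0,8,0,0],[0,0,0,0,8,0,0],[0,0,0,0,6,0,0]]]'
python3 -c "
from h import *
b=cam('scene')['frame'][90:250,250:450]; c=cam('top')
save('s3',np.hstack([cv2.resize(b,(450,360)),cv2.resize(c['frame'][150:240,220:320],(350,360),interpolation=2)]))
plan([.6442-.1*.983,.0798-.1*.184,.26],.185,45)"
```

```text
t: 4.3
tool_pos: [0.6082, 0.073, 0.304]
orientation: [-1.294, 1.074, -1.072]
force: [-0.4, 0.0, 0.3]
opening: 0.0006
t: 5.1
tool_pos: [0.5047, 0.0509, 0.3013]
orientation: [-0.725, 0.6, -1.288]
force: [0.3, 0.9, 1.0]
opening: 0.0359
t 5.2 pos [0.5038 0.0504 0.2991] F [-0.7  0.1 -0. ] op 0.0438
shift cm [-0.29  5.78  0.84] turn [ 5.2  0.  -0.1]
```

View pics/s3.png

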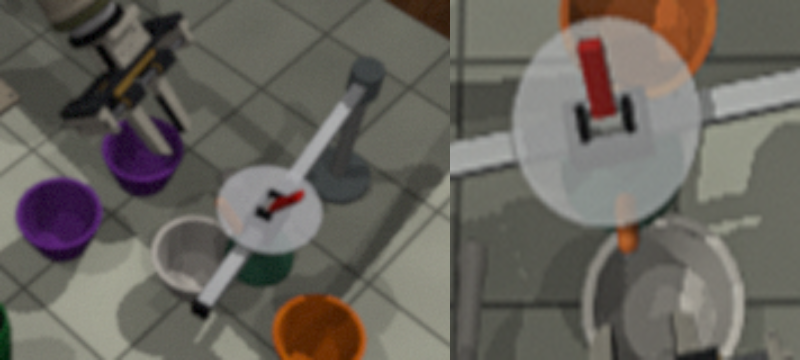

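Lever is back (red tip at (590,45) in the top crop, far side of the pivot). The shield centre hasn't moved, and the handle is visible at (625,225). Now I approach the handle tilted 45°.

```bash
python3 -c "
from h import *
f=np.array([.983,.184,0]);p=np.array([.6442,.0798,0])
plan(p-.0956*f+[0,0,.2364],.185,45)"
```

```text
t 5.2 pos [0.5038 0.0504 0.2991] F [-0.7  0.1 -0. ] op 0.0438
shift cm [-0.29  7.88 -0.34] turn [ 5.2  0.  -0.1]
```

```bash
python3 -m creep '[[[0,-0.1,1,0,1.3,0,0],[0,-0.1,1.5,-0.1,1.3,0,0],[0,-0.1,2,-0.2,1.3,0,0],[0,0,1.6,-0.1,1.3,0,0],[0,0,1,0,0,0,0],[0,0,0.8,0,0,0,0],[0,0,0,0,0,0,0],[0,0,0,0,0,0,0]]]' 30
python3 -c "
from h import *
f=np.array([.983,.184,0]);p=np.array([.6442,.0798,0])
plan(p-.0956*f+[0,0,.2364],.185,45)
plan(p-.0532*f+[0,0,.194],.185,45)
c=cam('wrist');b=cam('scene')['frame'][90:250,290:440]
save('w4',np.hstack([cv2.resize(c['frame'],(480,300)),cv2.resize(b,(281,300))]))"
```

```text
t: 6.0
tool_pos: [0.5572, 0.0637, 0.2545]
orientation: [-0.65, 0.528, -1.31]
force: [-0.5, -0.3, 0.3]
opening: 0.093
t 6.0 pos [0.5572 0.0637 0.2545] F [-0.5 -0.3  0.3] op 0.093
shift cm [-0.    0.76 -1.79] turn [-0.6  0.5  0.1]
t 6.0 pos [0.5572 0.0637 0.2545] F [-0.5 -0.3  0.3] op 0.093
shift cm [-0.02  6.75 -1.85] turn [-0.6  0.5  0.1]
```

View pics/w4.png

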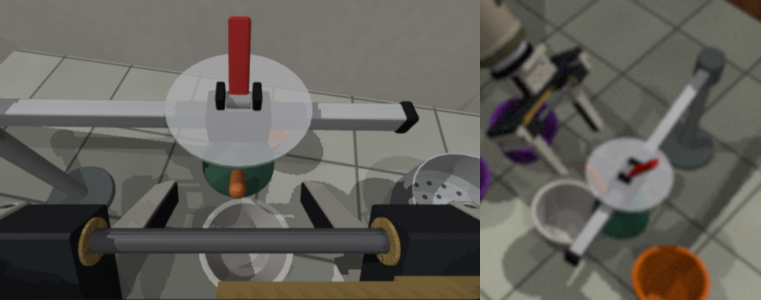

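Wrist view: the handle (237,185) lies midway between the fingers (170 and 308). The TCP is 18 mm high across the tool, so I correct that first and then advance.

```bash
python3 -m creep '[[[0,0,0,-0.7,0,0,0],[0,0,0,-0.7,-0.6,0.5,0],[0,0,0.2,-0.4,0,0,0],[0,0,0.5,0,0,0,0],[0,0,0,0,0,0,0],[0,0,0,0,0,0,0],[0,0,0,0,0,0,0],[0,0,0,0,0,0,0]]]' 30
python3 -c "
from h import *
f=np.array([.983,.184,0]);p=np.array([.6442,.0798,0])
plan(p-.0532*f+[0,0,.194],.185,45)"
```

```text
t: 6.9
tool_pos: [0.5488, 0.0614, 0.2361]
orientation: [-0.653, 0.542, -1.313]
force: [0.1, -0.1, 0.5]
opening: 0.0927
t 6.9 pos [0.5488 0.0614 0.2361] F [ 0.1 -0.1  0.5] op 0.0927
shift cm [-0.07  6.08  0.13] turn [-0.  -0.1  0.2]
```

```bash
python3 -m creep '[[[0,0,0.8,0,0,0,0],[0,0,0.8,0,0,0,0],[0,0,0.8,0,0,0,0],[0,0,0.8,0.1,0,0,0],[0,0,0.8,0,0,0,0],[0,0,0.8,0,0,0,0],[0,0,0.7,0,0,0,0],[0,0,0.6,0,0,0,0]]]' 30
python3 -c "
from h import *
f=np.array([.983,.184,0]);p=np.array([.6442,.0798,0])
plan(p-.0532*f+[0,0,.194],.185,45)"
```

```text
t: 7.7
tool_pos: [0.5953, 0.0697, 0.193]
orientation: [-0.651, 0.54, -1.314]
force: [-0.2, -0.2, 0.2]
opening: 0.0932
t 7.7 pos [0.5953 0.0697 0.193 ] F [-0.2 -0.2  0.2] op 0.0932
shift cm [-0.09 -0.3  -0.16] turn [-0.2 -0.1  0.2]
```

```bash
python3 -m creep '[[[0,-0.1,-0.4,-0.1,0,0,0],[0.5,0,0,0,0,0,0],[1,0,0,0,0,0,0],[1,0,0,0,0,0,0],[1,0,0,0,0,0,0],[1,0,0,0,0,0,0],[1,0,0,0,0,0,0],[1,0,0,0,0,0,0]]]' 45
python3 -c "
from h import *
plan([.5,.05,.194],.185,45)
c=cam('wrist'); save('w5',c['frame'])"
```

```text
t: 8.5
tool_pos: [0.5915, 0.0702, 0.1958]
orientation: [-0.651, 0.54, -1.314]
force: [-0.2, 0.2, -0.2]
opening: 0.0415
t 8.5 pos [0.5915 0.0702 0.1958] F [-0.2  0.2 -0.2] op 0.0415
shift cm [ 0.33 -6.51 -6.72] turn [-0.2 -0.1  0.2]
```

View pics/w5.png

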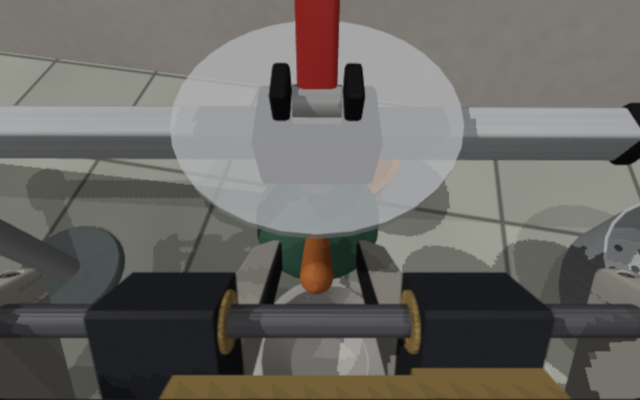

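The fingers are closing around the handle (316,270), which is centred between them. I'll keep closing.

```bash
python3 -m creep '[[[1,0,0,0,0,0,0],[1,0,0,0,0,0,0],[1,0,0,0,0,0,0],[1,0,0,0,0,0,0],[1,0,0,0,0,0,0],[1,0,0,0,0,0,0],[1,0,0,0,0,0,0],[1,0,0,0,0,0,0]]]' 45
cat > go.py <<'E'
from h import *
# head pose implied by the gripped tool; target pose over mortar
hub=np.array([.5936,.3521]); mo=np.array([.5553,.0514])
d=mo-hub; a1=np.arctan2(d[0],-d[1])
s=readout.read_state(); M=Ro.from_rotvec(s['orientation']).as_matrix(); a=np.arctan2(M[0,0],-M[1,0])
off=.0532
f=np.array([np.cos(a),np.sin(a)]); head=s['tool_pos'][:2]+off*f; e=head-hub
print('yaw a',a,'head',head.round(4),'r',np.hypot(*e).round(4),'ang',np.arctan2(e[0],-e[1]).round(4),'target r',np.hypot(*d).round(4),'ang',a1.round(4), 'err',(head-mo).round(4), 'wt',s['wrist_torque'].round(2))
plan([*(mo-off*np.array([np.cos(a1),np.sin(a1)])),.195],a1,45)
E
python3 go.py
```

```text
t: 9.35
tool_pos: [0.5914, 0.0703, 0.1957]
orientation: [-0.651, 0.54, -1.313]
force: [-0.8, 0.3, 0.1]
opening: 0.0154
yaw a 0.18178881209338976 head [0.6437 0.0799] r 0.2767 ang 0.1822 target r 0.3031 ang -0.1267 err [0.0884 0.0285] wt [ 0.02  0.34 -0.04]
t 9.35 pos [0.5914 0.0703 0.1957] F [-0.8  0.3  0.1] op 0.0154
shift cm [-0.41 -6.31 -6.37] turn [ -0.2  12.6 -12.4]
```

```bash
python3 -m creep '[[[1,0.05,-0.3,-0.3,0,0.6,-0.6],[1,0.06,-0.4,-0.4,0,0.8,-0.8],[1,0.06,-0.4,-0.4,0,0.8,-0.8],[1,0.06,-0.4,-0.4,0,0.8,-0.8],[1,0.06,-0.4,-0.4,0,0.8,-0.8],[1,0.06,-0.4,-0.4,0,0.8,-0.8],[1,0.06,-0.4,-0.4,0,0.8,-0.8],[1,0.06,-0.4,-0.4,0,0.8,-0.8]]]' 45
python3 go.py
```

```text
t: 10.15
tool_pos: [0.5487, 0.0637, 0.1958]
orientation: [-0.609, 0.602, -1.459]
force: [8.7, 4.9, -5.1]
opening: 0.015
yaw a 0.024719392177317334 head [0.6019 0.065 ] r 0.2872 ang 0.0288 target r 0.3031 ang -0.1267 err [0.0466 0.0136] wt [ 0.39 -0.08  0.55]
t 10.15 pos [0.5487 0.0637 0.1958] F [ 8.7  4.9 -5.1] op 0.015
shift cm [ 0.44 -3.25 -3.3 ] turn [-0.4  5.9 -6.4]
```

```bash
python3 -m creep '[[[1,0.1,-0.4,-0.4,0,0.75,-0.8],[1,0.1,-0.4,-0.4,0,0.75,-0.8],[1,0.1,-0.4,-0.4,0,0.75,-0.8],[1,0.1,-0.4,-0.4,0,0.75,-0.8],[1,0.1,-0.4,-0.4,0,0.75,-0.8],[1,0.1,-0.4,-0.4,0,0.75,-0.8],[1,0.1,-0.4,-0.4,0,0.75,-0.8],[1,0.1,-0.4,-0.4,0,0.75,-0.8]]]' 45
python3 go.py
```

```text
t: 10.95
tool_pos: [0.5108, 0.0648, 0.1957]
orientation: [-0.585, 0.677, -1.603]
force: [7.2, 3.2, -8.5]
opening: 0.0156
yaw a -0.13455302720219295 head [0.5636 0.0576] r 0.296 ang -0.1016 target r 0.3031 ang -0.1267 err [0.0083 0.0062] wt [1.21 0.22 1.18]
t 10.95 pos [0.5108 0.0648 0.1957] F [ 7.2  3.2 -8.5] op 0.0156
shift cm [ 0.77 -0.46 -0.58] turn [ 0.6 -0.5  0.1]
```

```bash
python3 -m creep '[[[1,0.3,-0.3,-0.3,0,-0.3,0],[1,0.3,-0.2,-0.3,0,-0.3,0.1],[1,0.3,-0.1,-0.1,0.3,0,0],[1,0.1,-0.1,-0.1,0.3,0,0],[1,0,0,0,0,0,0],[1,0,0,0,0,0,0],[1,0,0,0,0,0,0],[1,0,0,0,0,0,0]]]' 45
python3 go.py; python3 -c "
from h import *
b=cam('scene')['frame'][90:250,250:450]; c=cam('top')
save('s6',np.hstack([cv2.resize(b,(400,320)),cv2.resize(c['frame'][150:270,200:350],(400,320),interpolation=2)]))"
```

```text
t: 11.75
tool_pos: [0.5071, 0.063, 0.1956]
orientation: [-0.602, 0.68, -1.597]
force: [-3.4, -0.7, -0.6]
opening: 0.0154
yaw a -0.12788611588171045 head [0.5598 0.0562] r 0.2978 ang -0.1137 target r 0.3031 ang -0.1267 err [0.0045 0.0048] wt [0.35 0.26 0.3 ]
t 11.75 pos [0.5071 0.063  0.1956] F [-3.4 -0.7 -0.6] op 0.0154
shift cm [ 0.54 -0.22 -0.32] turn [1.3 0.1 0.2]
```

View pics/s6.png

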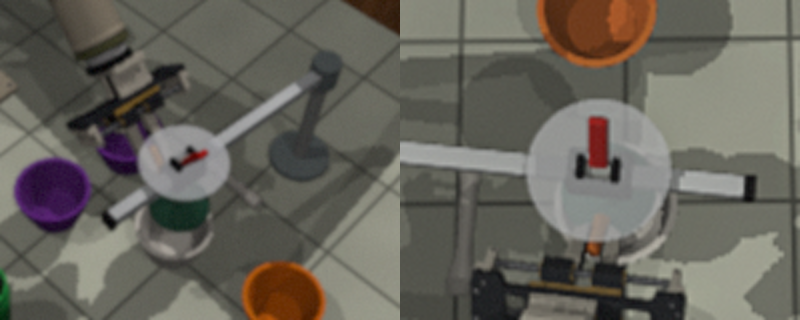

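The head hangs over the mortar with the shield centre at (599,170) in the top crop, the lever back, and the mortar rim just visible at lower right. I'll compute the remaining error from the image.

```bash
python3 -c "
from h import *
c=dict(np.load('pics/top.npz')); print(rayz(c,274.6,213.75,.255).round(4), 'mortar .5553 .0514')
E=rayz(c,200+(756-400)/2.667,150+188/2.667,.235); d=E[:2]-[.5936,.3521]; print(E,np.arctan2(d[0],-d[1]))
from lev import lever" 2>/dev/null; python3 -m creep '[[[1,0.3,-0.15,-0.2,0,0,0],[1,0.3,-0.15,-0.2,0,0,0],[1,0.2,-0.1,-0.1,0.4,0,0],[1,0.1,-0.1,-0.1,0.4,0,0],[1,0,0,0,0,0,0],[1,0,0,0,0,0,0],[1,0,0,0,0,0,0],[1,0,0,0,0,0,0]]]' 45
python3 go.py
```

```text
[0.5619 0.0551 0.255 ] mortar .5553 .0514
[ 0.54723522 -0.08831256  0.235     ] -0.10488943885418477
scene red n 12 lo [0.579 0.059 0.281] hi [0.6   0.052 0.313]
top red n 112 lo [0.569 0.057 0.269] hi [0.595 0.053 0.309]
t 11.95 pos [0.5071 0.063  0.1956] F [-3.3  0.3 -0.7] op 0.0154
shift cm [-3.66  2.01 17.79] turn [-43.3 -17.    7. ]
t: 12.75
tool_pos: [0.5052, 0.0593, 0.1957]
orientation: [-0.608, 0.685, -1.599]
force: [-2.2, 1.0, -2.7]
opening: 0.0153
yaw a -0.13081521142389338 head [0.558  0.0524] r 0.3018 ang -0.1183 target r 0.3031 ang -0.1267 err [0.0027 0.001 ] wt [0.52 0.32 0.34]
t 12.75 pos [0.5052 0.0593 0.1957] F [-2.2  1.  -2.7] op 0.0153
shift cm [ 0.15 -0.13 -0.23] turn [1.6 0.  0.4]
```

```bash
python3 -m creep '[[[1,0.1,-0.3,-0.3,0,0,0],[1,0,-0.2,-0.2,0,0,0],[1,0,-0.2,-0.2,0,0,0],[1,0,0,0,0,0,0],[1,0,0,0,0,0,0],[0.5,0,0,0,0,0,0],[0,0,0,0,0,0,0],[0,0,0,0,0,0,0]]]' 45
python3 go.py
python3 -m creep '[[[0,0,0,0,0,0,0],[0,0,0,0,0,0,0],[0,0,0,0,0,0,0],[0,0,0,0,0,0,0],[0,0,-1,0,0,0,0],[0,0,-1,0,0,0,0],[0,0,-1,0,0,0,0],[0,0,-1.5,0,0,0,0]]]' 45
python3 -m creep '[[[0,0,-2,0,0,0,0],[0,0,-2,0,0,0,0],[1,0,-2,0,0,0,0],[1,0,-2.5,-2,-6,0,0],[1,0,-2.5,-2,-8,0,0],[1,0,-2.5,-2,-8,0,0],[1,0,-2,-2,-8,0,0],[1,0,0,0,-8,0,0]]]' 20
python3 -c "
from h import *
c=cam('top'); save('t7',cv2.resize(c['frame'][150:270,200:350],(750,600),interpolation=2)); plan([.5553,.0514,.34],-.126,0)"
```

```text
t: 13.55
tool_pos: [0.5, 0.0607, 0.1974]
orientation: [-0.617, 0.691, -1.601]
force: [0.2, -0.8, -0.1]
opening: 0.0347
yaw a -0.13387545648062013 head [0.5527 0.0536] r 0.3013 ang -0.1362 target r 0.3031 ang -0.1267 err [-0.0026  0.0022] wt [ 0.02  0.28 -0.01]
t 13.55 pos [0.5    0.0607 0.1974] F [ 0.2 -0.8 -0.1] op 0.0347
shift cm [0.21 0.37 0.05] turn [2.1 0.1 0.7]
t: 14.35
tool_pos: [0.4905, 0.0743, 0.2028]
orientation: [-0.616, 0.682, -1.617]
force: [0.7, -0.3, 0.5]
opening: 0.0923
t: 15.15
tool_pos: [0.3528, 0.1253, 0.2418]
orientation: [-1.105, 1.235, -1.388]
force: [0.0, -0.1, 0.5]
opening: 0.0493
t 15.2 pos [0.354  0.1244 0.2375] F [1.1 0.2 0.1] op 0.0454
shift cm [ 4.58 -8.6  21.65] turn [-3.9 -1.4  2.4]
```

View pics/t7.png

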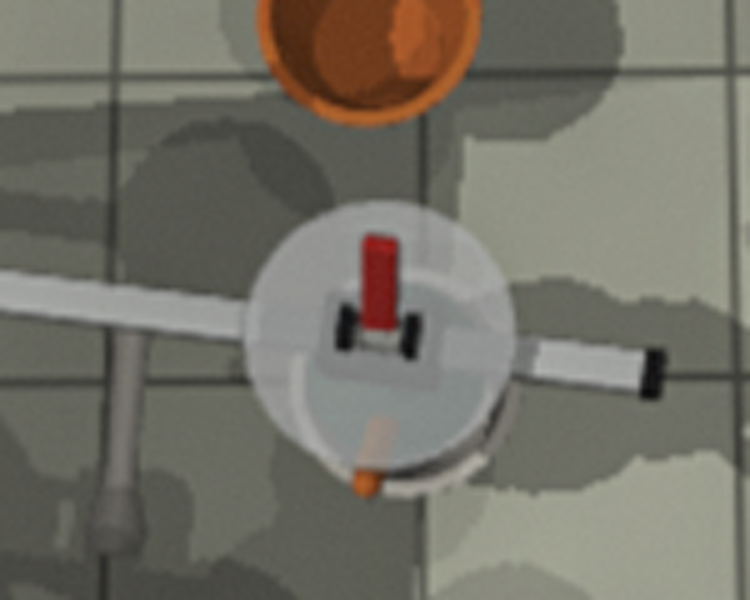

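Top crop (scale 5): shield centre is at (381,335), giving px (276.2,217). The lever is still back (tip at (380,240)), and the mortar rim's left edge (290) and bottom edge (495) match where it started.

```bash
python3 -m creep '[[[1,0.3,-2.5,0,-2,-0.7,1.2],[1,0.3,-2.5,0,-2,-0.7,1.2],[1,0.3,-2.5,0,0,0,0],[1,0.6,-2,1,0,0,0],[1,0.6,-1.5,2,0,0,0],[1,0.6,0,3,0,0,0],[1,0.6,0,3,0,0,0],[1,0,0,0,0,0,0]]]' 20
python3 -c "
from h import *
c=dict(np.load('pics/top.npz'));print(rayz(c,276.2,217,.255).round(4)); E=rayz(c,331,224.6,.235); d=E[:2]-[.5936,.3521]; print(np.arctan2(d[0],-d[1]))
plan([.619,.0433,.348],-.126,0)"
```

```text
t: 16.0
tool_pos: [0.44, 0.08, 0.3459]
orientation: [-1.159, 1.305, -1.31]
force: [-1.3, 0.1, -0.5]
opening: 0.0
[0.5538 0.0512 0.255 ]
-0.12948757641198383
t 16.0 pos [0.44   0.08   0.3459] F [-1.3  0.1 -0.5] op 0.0
shift cm [ 1.31 -0.32 18.22] turn [ 0.4 -0.2  0.7]
```

```bash
python3 -m creep '[[[1,0.2,-0.1,2,0,0,0.5],[1,0.2,-0.1,2.6,0,0,0],[1,0.2,-0.1,2.6,0,0,0],[1,0.2,0,2.6,0,0,0],[1,0.2,0,2.6,0,0,0],[1,0.2,0,2.6,0,0,0],[1,0.1,0,2.6,0,0,0],[1,0,0,1.5,0,0,0]]]' 20
python3 -c "
from h import *
plan([.619,.0433,.302],-.126,0)"
```

```text
t: 16.8
tool_pos: [0.6295, 0.0446, 0.3481]
orientation: [-1.156, 1.303, -1.314]
force: [0.8, 1.3, -0.7]
opening: 0.0005
t 16.8 pos [0.6295 0.0446 0.3481] F [ 0.8  1.3 -0.7] op 0.0005
shift cm [ 0.21  4.61 -1.01] turn [ 0.2 -0.4  0.7]
```

```bash
python3 -m creep '[[[1,0.2,0.8,-0.3,0,0,0],[1,0,1,0,0,0,0],[1,0,1,0,0,0,0],[1,0,1,0,0,0,0.5],[1,0,0.6,0,0,0,0],[1,0,0.1,0,0,0,0],[1,0,0,0,0,0,0],[1,0,0,0,0,0,0]]]' 20
python3 -c "
from h import *
plan([.5538-.008*.992,.0512+.008*.126,.302],-.126,0)
c=cam('wrist'); save('w8',cv2.resize(c['frame'],(480,300)))"
```

```text
t: 17.6
tool_pos: [0.6222, 0.0445, 0.2979]
orientation: [-1.152, 1.308, -1.307]
force: [0.8, 0.8, 0.4]
opening: 0.0002
t 17.6 pos [0.6222 0.0445 0.2979] F [0.8 0.8 0.4] op 0.0002
shift cm [ 0.24 -0.37 -7.67] turn [ 0.3 -0.4  0.3]
```

View pics/w8.png

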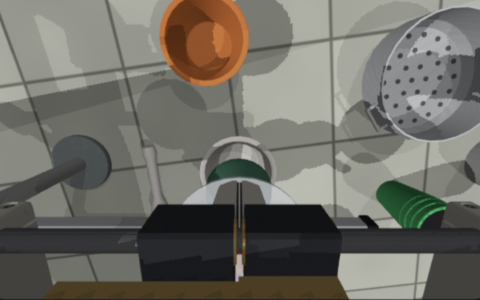

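The closed fingers (240,190) are beyond the shield, with the lever hidden behind them. Next I pull it towards the robot.

```bash
python3 -m creep '[[[1,0.1,-0.2,-1,0,0,0],[1,0.1,-0.1,-1.4,0,0,0],[1,0,-0.1,-1.2,0,0,0],[1,0,0,-1,0,0,0],[1,0,0,-1,0,0,0],[1,0,0,-0.8,0,0,0],[1,0,0,-0.4,0,0,0],[1,0,0,0,0,0,0]]]' 20
python3 -c "
from h import *
plan([.5538-.008*.992,.0512+.008*.126,.302],-.126,0)"
```

```text
t: 18.45
tool_pos: [0.5517, 0.0516, 0.3065]
orientation: [-1.145, 1.302, -1.312]
force: [0.8, 0.4, -0.5]
opening: 0.0006
t 18.45 pos [0.5517 0.0516 0.3065] F [ 0.8  0.4 -0.5] op 0.0006
shift cm [ 0.02  0.44 -0.59] turn [-0.2 -0.4  0.3]
```

```bash
python3 -m creep '[[[1,0,0.1,-0.4,0,0,0],[1,0,0,-0.4,0,0,0],[1,0,0,-0.3,0,0,0],[1,0,0,0,0,0,0],[1,0,0,1,0,0,0],[1,0,-0.5,2,0,0,0],[1,0,-2,0,0,0,0],[1,0,-2,0,0,0,0]]]' 20
python3 -m creep '[[[1,0,-2.5,0,0,0,0],[1,0,-2.5,0,0,0,0],[1,3,-2.5,0,0,0,0],[1,4.5,-2,0,0,0,0],[1,4.5,0,-1,0,0,0],[1,4.5,0,-1,0,0,0],[1,4.5,0,-1,0,0,0],[1,4,0,0,0,0,0]]]' 20
python3 -c "
from h import *
c=cam('top'); b=cam('scene')['frame'][90:250,250:450]
save('t9',np.hstack([cv2.resize(b,(350,280)),cv2.resize(c['frame'][150:270,200:350],(450,360),interpolation=2)[:280]])); 
save('t9f',cv2.resize(c['frame'][150:270,200:350],(750,600),interpolation=2))"
```

```text
t: 19.25
tool_pos: [0.5718, 0.0488, 0.3467]
orientation: [-1.15, 1.306, -1.309]
force: [-0.3, 0.6, -0.4]
opening: 0.0001
t: 20.05
tool_pos: [0.5118, -0.1986, 0.4463]
orientation: [-1.159, 1.304, -1.298]
force: [0.6, 0.4, 1.0]
opening: 0.0004
```

View pics/t9f.png

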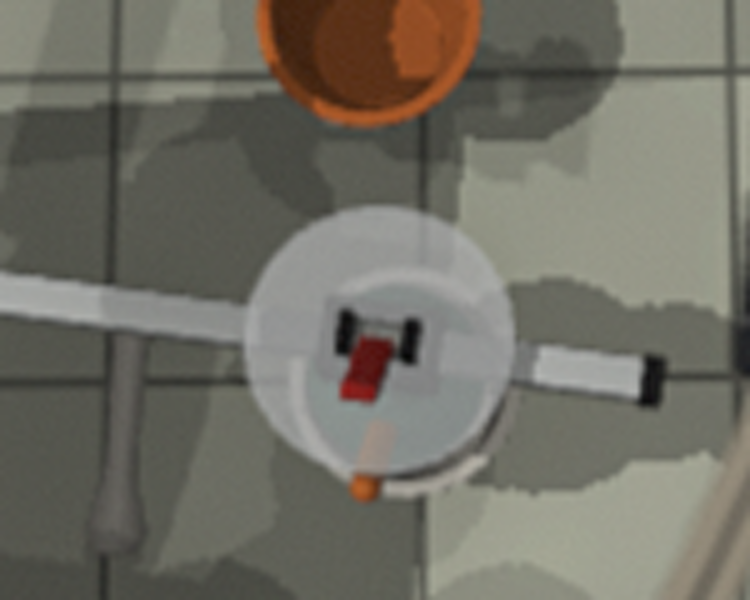

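Lever now leans towards the robot (tip end at about (360,390)), and the shield centre is at (380,341), about 3 mm nearer the robot than before. I'll check the lever angle numerically.

```bash
python3 -c "
from h import *
c=dict(np.load('pics/top.npz')); a=-.135; f=np.array([np.cos(a),np.sin(a)])
s=rayz(c,276,218.2,.255)[:2]; print('head',s,'err',s-[.5553,.0514])
P=cloud(c); im=c['frame'].astype(int); r=(im[...,0]>90)&(im[...,1]<60)&(im[...,2]<60)&(P[...,2]>.24)&(P[...,2]<.34); p=P[r]; print(r.sum())
w=(p[:,:2]-s)@f; h=p[:,2]-.254; k=h>.035; print('lean deg',np.degrees(np.arctan2(w[k].mean(),h[k].mean())),w.min(),h.max())
b=rayz(c,200+360/5,150+390/5,.311)[:2]; print('tip perp by ray',(b-s)@f)
for t in range(2):
  d=cam('top')
# mortar rim lower-right points vs. start
for n,(u,v),z in[('steamer',(398,188),.08),('cups',(393,264),.132),('can',(463,248),.15)]:
  q=d['frame'][v-5:v+5,u-5:u+5].astype(int); print(n)
plan([.5,-.2,.4],-.126,0)
save('fin',cv2.resize(d['frame'][90:330],(800,300)))"
```

```text
head [0.55089692 0.05168318] err [-0.00440308  0.00028318]
34
lean deg -28.307716177499586 -0.03509694764731936 0.05916229492459324
tip perp by ray -0.032255764475364365
steamer
cups
can
t 20.25 pos [ 0.5127 -0.1975  0.4452] F [ 0.4  0.4 -0.3] op 0.0006
shift cm [ 0.38  4.54 -1.18] turn [0.6 0.1 0.2]
```

View pics/fin.png

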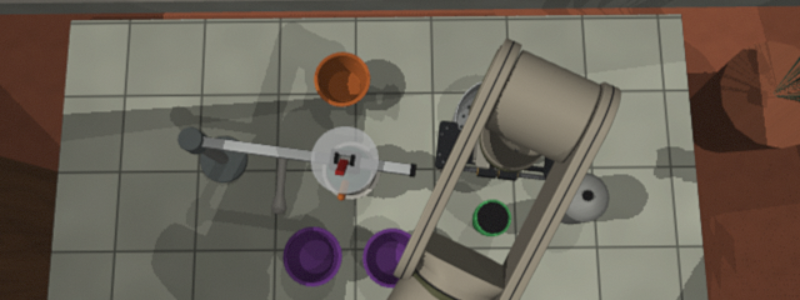

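The final view shows the head over the mortar with the lever forward, and the arm clear at z = 0.445. The parts I can see haven't moved, so I'm handing in.

```bash
python3 -c "
from plant import robot
print(robot.close_job())"
```

```text
the job is handed in; nothing more can be done
None
```

The lamp head hangs over the mortar with its cam lever forward again. I handed the job in at about 20 s of the 67 s allowed, and no verdict is reported.

I pushed the lever back with closed fingers and gripped the handle with the tool tilted 45°. I then swung and slid the head over the mortar, let go, and pulled the lever forward from the far side.

**Last checks, from the top camera:**
- **Head:** its centre is about 4 mm from the mortar's centre, against a 20 mm limit. It was within 2 mm before the lever was closed; closing it nudged the boom about 3 mm towards the robot.
- **Lever:** it leans 28–30° forward as measured, where 32° is fully forward and at least about 20.5° is needed.
- **Mortar and pestle:** the mortar's visible rim matched its starting place, and the pestle looked unmoved.
- **Other items:** I did not re-measure the steamer, cups and canister. The arm hid most of the steamer in the last picture, but the gripper was always well above all three.
- **Arm:** it stood clear and touched nothing.

While I backed off the handle near the arm's inner reach limit, the tool drifted about 13 mm sideways at first. The next picture showed the head still centred and the lever still back.

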